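# Set an exhaust bypass valve against a setting bar

### The arm

A 7-joint arm with a two-finger parallel gripper is mounted at the origin on the work surface. World frame = base frame: x ahead of the robot, y to its left, z up, the work surface at z = 0. Lengths are in m, angles in rad, forces in N, time in s.
With the tool pointing down it reaches from about 0.4 to 0.875 m from the base axis. Payload 19.3 kg.
Tool frame: the origin (TCP) lies midway between the tips of the shut fingers; the grasp point (between the pads) lies 19 mm behind it; z points along the fingers, y is the line along which they close (so a half turn about z gives the same grasp; the last joint's range is limited). The gripper opens to 85 mm and grips with 20 to 120 N. Pads are 22 mm wide; open, the fingers measure 114 mm over their backs; the gripper's body (76 mm by 85 mm) begins 54 mm behind the grasp point. The pads swing forward as they close: fully open they stand 13 mm farther back than shut.
Start: joints at [-1.192, 0.521, -0.036, 1.599, 0.021, 1.021, -0.113], TCP at [0.271, 0.563, 0.205] pointing down, gripper open.
Joint ranges: [-2.91, 2.91], [-0.3, 2.13], [-1.5, 1.42], [0.17, 2.43], [-1.26, 4.41], [0.16, 1.93], [-2.52, 2.52]. Speed limits (rad/s): [1.89, 1.89, 2.39, 2.39, 3.01, 3.01, 3.01].

### API

Orientations are given as [roll, pitch, yaw] about the fixed x, y, z axes, in that order (R = Rz(yaw) Ry(pitch) Rx(roll)).
In Python, from workcell import bot gives the robot as it stands.
- The arm moves only by the tool move_arm, never from a script. Its argument "moves" is a list that holds one entry, the list of rows, each a list of 7 numbers: the opening, from 0 (shut) to 1 (fully open), then the shift along the tool's x, y, z in units of 1000 mm (1.0 is 1000 mm), then the turn, a rotation vector about the tool's x, y, z in units of 2 pi rad (1.0 is 2 pi rad). A call has 1 to 5 rows; each row is the pose to reach, as a shift and turn from the pose commanded when the call began, along the tool's axes at that moment, turning the shorter way round; what a row does not reach only later rows make up. A row lasts 1/10 s, in which the tool goes at most 50 mm and 8.59 degrees, less where a joint would pass 70% of its speed; a pose out of reach is approached as far as the arm can. A call with a number of a shift or a turn outside -1 to 1 is refused whole. A call with a gripper value outside its range is refused whole. The fingers move at their own pace and stop on an object; "force" is the grip in N (left out, the last holds). Time passes only in rows, so rows that repeat a pose let the fingers close. It gives the time, the measured TCP pose, the force, the opening and the grip force at its end, in the units of the state.
- bot.observe(): the state, without advancing time (a new reading comes with each control period).
- bot.grab_frame(name): name is "scene" or "top"; returns the picture (420x560x3 uint8, red, green, blue); there is no depth.
- bot.camera_params(name): a dict with "vertical_fov" (degrees; the focal length in pixels is half the picture's height over the tangent of half this angle, whatever the lens; pixels are square), "cx", "cy" (the principal point, pixels), "D" ([k1, k2, p1, p2, k3] as OpenCV has them; the pictures are not rectified), "R" (3x3) and "t" (3): a world point X has camera coordinates R X + t. Camera axes: x right, y down, z forward; pixel columns grow to the right and rows downward; lengths in m; the calibration is good to about 2 mm. A picture is of the moment at which its call begins. camera_params takes no time and is no camera call.
- bot.job_done(): hands the job in; it is judged then, once.
The state is a dict: "clock": time; "qpos": joint angles; "qd": joint speeds; "joint_efforts": joint torques, N m; "position": TCP position; "tool_rot": TCP orientation; "force": force on the tool from outside, world axes, zero at the start; "moment": the same for the moment, N m; "grip_width": finger opening in m; "finger_force": force on a finger pad.
Only numpy, scipy, OpenCV 4.12 (cv2) and the standard library are available. Lean on these libraries where they do the work, as an engineer would, in place of code of your own. Each camera call takes 0.05 s, during which the arm holds its last target. There are 200 camera calls.

### The job

Set the opening of the exhaust bypass valve with the setting bar: draw the bar out of its holder, stand it on the bench with its long side flush against the stop bar, steel end in under the pipe until it meets the foot of the valve, and let go of it. Then swing the valve's lever gently round until it just nips the setting bar against the stop along its length, and leave it so, with the bar still home and flush. Do not disturb the pipe elbow, the bin or the spray can.

Things in the scene. Friction and masses are not known exactly. Their poses are not given: they have to be found in the camera images.
- valve: Fixed steel exhaust branch with valve. Origin on the bench on the upright stem axis, z up, x the lever's mean direction. Round foot of radius 34 mm, 30 mm high; tower above it to 134 mm. A level 50 mm pipe runs along y over x = 30 to 80 mm, y = -230 to 40 mm, its underside 62 mm and top 112 mm above the bench; saddle at y = -195 mm.
- lever: The valve's lever, an aluminium bar 20 mm wide, 8 to 26 mm above the bench, 30 to 175 mm from the stem axis. Origin on the bench on the stem axis, x along the lever's middle to its free end, z up. Turns about z with stiff friction (0.3 N m), stays where left, starts swung away to the stop's +y side. Can be pushed round with shut fingertips.
- lever_end (a point): Point in the lever, mid-width and mid-height, 150 mm from the stem axis and 17 mm above the bench: a good place to push.
- stop: Fixed straight dark steel bar bolted down at a varying angle. Origin on the bench on the stem axis, x outwards along the stop, z up. Spans x = 40 to 140 mm, y = -48 to -30 mm, 25 mm high; working face y = -30 mm, facing +y; 6 mm foot plate behind it to y = -88 mm. With the bar flush on the face and nipped, the lever points along the stop's x: the set opening.
- bar: Loose setting bar, 0.3 kg, 185 mm long, 20 mm thick all along. Steel end x = 0 to 105 mm, 30 mm high; black handle x = -80 to 0, 40 mm high. Origin mid-thickness on the underside where they meet; x to the steel end, z up. Starts with handle and about 15 mm of steel in the holder. Home: it points along the stop's -x, middle at stop y = -20 mm, end face at stop x = 33 mm.
- bar_tip (a point): Middle of the bottom edge of the setting bar's steel end face (bar x = 105 mm, z = 0).
- bar_handle (a point): Middle of the setting bar's handle, 20 mm above its underside (bar x = -45 mm): where to hold it to slide its steel end in under the pipe.
- holder: Fixed grey steel sheath on the bench, open at one end and below, 100 mm long, 38 mm wide, 55 mm high, inside 26 mm wide and 50 mm high. Origin on the bench in the middle of its mouth, x pointing out of the mouth: the bar is drawn out along x.
- elbow: Bystander: loose steel pipe elbow lying flat, 50 mm tube, legs 100 mm (x) and 90 mm (y) from its corner; origin under the corner, on the bench.
- bin: Bystander: loose open yellow bin 160 x 220 x 60 mm; origin under its middle.
- spray: Bystander: loose upright grey can, 60 mm across, 160 mm high; origin under its middle.
There are look-alikes about, which are no part of the job. Of the things like the bar, leave any that is green or yellow; of the rest the smaller one is meant.

How it is judged:
On the way, in this order (a step that is already met when the one before it is completed fails the run):
1. the setting bar stands flush against the stop, steel end home at the valve's foot, let go, the lever still clear of it (x of bar_tip in the frame of stop between 0.02 and 0.045 m and y of bar_tip in the frame of stop between -0.0225 and -0.0165 m and angle between the x axis of bar and the x axis of stop, either way round below 0.04 rad and angle between bar's own z axis and vertical below 0.06 rad and height (world z) of bar below 0.005 m and contact force between the fingers and bar below 0.1 N and angle between the x axis of lever and the x axis of stop, either way round above 0.1 rad), for 0.2 s.
2. the lever nips the setting bar against the stop (angle between the x axis of lever and the x axis of stop, either way round below 0.03 rad and contact force between lever and bar above 0.3 N), for 0.2 s.
At the end, for the whole second after the job is handed in: Bar upright on the bench, flush on the stop (middle line 16.5 to 22.5 mm from the stem, 20 is flush; parallel within 0.04 rad), its steel end 20 to 45 mm from the stem axis (33 is home); lever parallel to the stop within 0.03 rad and still pressing on the bar (over 0.3 N); all at rest (all of step 2 and x of bar_tip in the frame of stop between 0.02 and 0.045 m and y of bar_tip in the frame of stop between -0.0225 and -0.0165 m and angle between the x axis of bar and the x axis of stop, either way round below 0.04 rad and angle between bar's own z axis and vertical below 0.06 rad and height (world z) of bar below 0.005 m and angular speed of lever below 0.05 rad/s and linear speed of bar below 0.01 m/s); the robot touches nothing.
It fails at once if the lever is forced against the setting bar with more than 40 N (contact force between lever and bar above 40 N).
It fails at once if the elbow, bin or can is disturbed (moved more than 30 mm) (distance of any of elbow, bin, spray from where it was at the start of the episode above 0.03 m).
It also fails if it takes over 72 s, if anything falls off the work surface, if the arm or the gripper's body presses on something with over 40 N, if the wrist force passes 120 N, or if a joint passes its speed limit or range.

## Working session

There is one attempt and no reset: what is moved stays moved. The work goes in short steps, Python scripts to look and compute and a tool call to move; the robot and the scene stay as the last step left them, time stands still between calls to the robot, and variables do not carry over. Pictures are saved under pics/ and viewed, at most 12 in all, crops included, and the job is handed in when it is done.

Besides the shell and the picture viewer there is one more tool, called after "Emit:" by a JSON object that holds its "method" and its "body", one argument or row to a line. move_arm: Moves the arm, as the interface text tells. Shifts and turns lie within -1 to 1; 1 stands for 1000 mm of shift or 2 pi rad of turn. Its arguments: {"type":"object","properties":{"moves":{"type":"array"},"force":{"type":"number"}},"required":["moves"]}

```bash
mkdir -p pics; python3 - <<'E'
from workcell import bot
import cv2
for n in("scene","top"):
    cv2.imwrite(f"pics/{n}0.png",bot.grab_frame(n)[:,:,::-1])
    print(bot.camera_params(n))
print(bot.observe())
E
```

```text
{'vertical_fov': 43.214981101789334, 'cx': 283.38219846694955, 'cy': 205.57641915612106, 'D': array([-0.0992554,  0.       ,  0.       ,  0.       ,  0.       ]), 'R': array([[-0.54748923,  0.83673938, -0.01107955],
       [ 0.72225854,  0.46581353, -0.51123415],
       [-0.42260874, -0.2878975 , -0.85937005]]), 't': array([ 0.29541055, -0.33432518,  1.54345437])}
{'vertical_fov': 43.992211107535205, 'cx': 278.2971740332932, 'cy': 202.32977630040256, 'D': array([-0.05125599,  0.        ,  0.        ,  0.        ,  0.        ]), 'R': array([[-0.02088362, -0.99976193,  0.00632164],
       [-0.99891443,  0.02060173, -0.04177965],
       [ 0.04163946, -0.00718729, -0.99910685]]), 't': array([-0.01171417,  0.50134374,  1.35699022])}
{'clock': 0.1, 'qpos': array([-1.19217608,  0.52195434, -0.03632383,  1.59991695,  0.02121564,
        1.02109073, -0.11279423]), 'qd': array([-0.00163395, -0.00195249,  0.00048312, -0.00193132,  0.0010167 ,
       -0.00120876,  0.00050075]), 'joint_efforts': array([ 4.23807185e-03, -9.28479052e+01,  1.98437110e+00, -3.70523500e+01,
        1.81922346e-02,  5.47827090e-03, -1.76749122e-06]), 'position': array([0.27109234, 0.56280436, 0.20419557]), 'tool_rot': array([-3.14061216e+00,  8.25468893e-05,  2.69277168e+00]), 'force': array([-0.22402987, -0.55663442, -0.11030605]), 'moment': array([ 0.02441846, -0.01079734, -0.0211432 ]), 'finger_force': 0.0, 'grip_width': 0.08535281165261342}
```

View pics/top0.png

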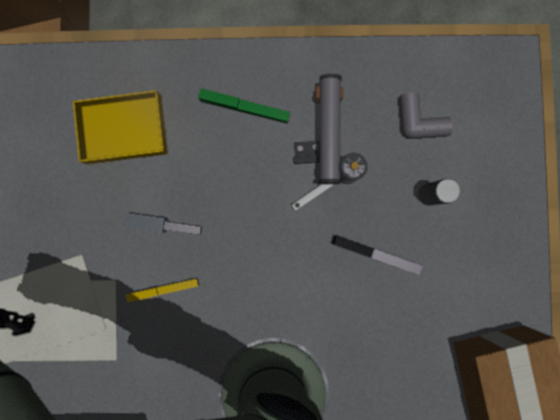

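View pics/scene0.png

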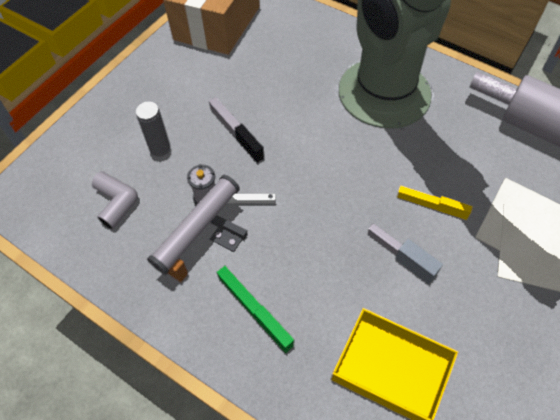

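The top view shows the valve at about (353,165) with the lever free end at (295,206), and the stop near (305,152). The holder with the bar is at (130–200, 222). The black-handled bar at (375,255) is a larger look-alike. Next I zoom in.

```bash
cat > h.py <<'E'
import numpy as np, cv2
from workcell import bot
def cam(n):
    p=bot.camera_params(n); f=210/np.tan(np.radians(p["vertical_fov"]/2))
    return np.array([[f,0,p["cx"]],[0,f,p["cy"]],[0,0,1]]),np.array(p["D"]),np.array(p["R"]),np.array(p["t"])
def w(n,uv,z):
    K,D,R,t=cam(n); u=cv2.undistortPoints(np.array(uv,float).reshape(-1,1,2),K,D)[:,0]
    d=np.c_[u,np.ones(len(u))]@R; c=-R.T@t
    return c+d*((z-c[2])/d[:,2])[:,None]
def px(n,X):
    K,D,R,t=cam(n); return cv2.projectPoints(np.array(X,float).reshape(-1,1,3),cv2.Rodrigues(R)[0],t,K,D)[0][:,0]
def crop(src,u0,v0,W,H,s,out,):
    im=src[v0:v0+H,u0:u0+W]; cv2.imwrite(out,cv2.resize(im,None,fx=s,fy=s,interpolation=cv2.INTER_CUBIC))
E
python3 - <<'E'
from h import *
t=cv2.imread("pics/top0.png"); s=cv2.imread("pics/scene0.png")
up=lambda im,k:cv2.resize(im,None,fx=k,fy=k,interpolation=cv2.INTER_CUBIC)
g=lambda a:np.clip(a.astype(float)*1.6,0,255).astype('uint8')
# 800x600: top-left valve(top) 100x... 
A=up(g(t[120:220,280:380]),4); B=up(g(t[195:250,115:215]),4)   #400x400, 400x220
C=up(g(s[155:255,185:285]),4)
D=up(g(s[215:285,355:455]),4)[:220]
out=np.zeros((600,800,3),'uint8')
out[:380,:400]=A[:380];out[380:600,:400]=B;out[:380,400:]=C[:380];out[380:,400:]=D
cv2.imwrite("pics/z1.png",out)
E
```

```text
(no output)
```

View pics/z1.png

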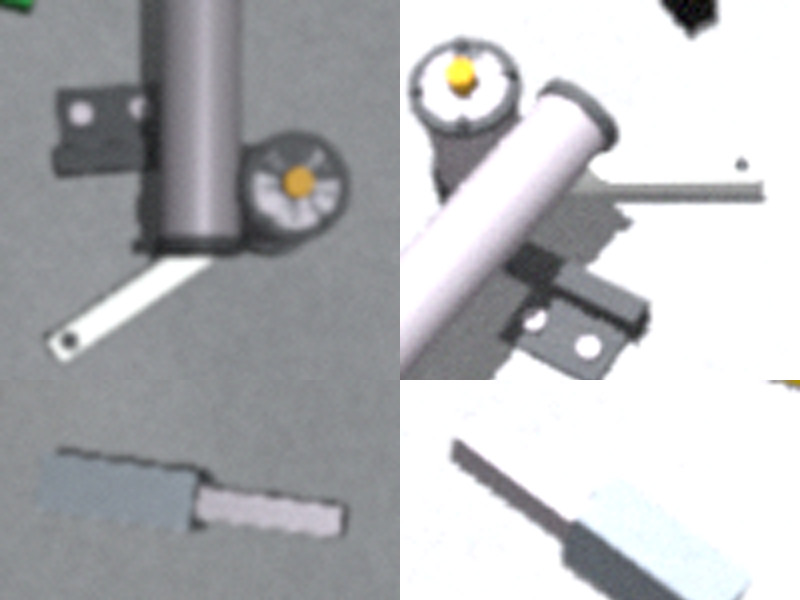

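The crops show the knob at the stem axis, the lever's hole and free end, and the stop's free end at the left. The bar sticks out of the holder towards -y. I triangulate these and fit models, then check with an overlay.

```bash
cat > fit.py <<'E'
from h import *
from scipy.optimize import least_squares
T=lambda u,v:((u+.5)/4-.5+280,(v+.5)/4-.5+120)
S=lambda u,v:((u-400+.5)/4-.5+185,(v+.5)/4-.5+155)
TB=lambda u,v:((u+.5)/4-.5+115,(v-380+.5)/4-.5+195)
SD=lambda u,v:((u-400+.5)/4-.5+355,(v-380+.5)/4-.5+215)
def tri(a,b):
    P=least_squares(lambda X:np.r_[px("top",X)[0]-a,px("scene",X)[0]-b],[.6,0,.1]); return P.x,P.fun
E
python3 - <<'E'
from fit import *
p=lambda *a:print(*[np.round(x,4) for x in a])
p(*tri(T(300,182),S(461,76)))
p(*tri(T(68,341),S(741,163)))
p(*tri(T(53,147),S(650,305)))
K=w("top",[T(45,340),T(62,362),T(68,341)],.026); p(K)
p(w("top",[T(55,147),T(150,143)],.025), w("top",[T(55,175),T(54,165),T(150,167)],.025))
p("holder",w("top",[TB(45,452),TB(210,472),TB(195,530),TB(40,510)],.055))
p("bar",w("top",[TB(203,487),TB(346,504),TB(340,534),TB(199,518)],.030))
p("barend scene",w("scene",[SD(457,440)],.03),"holder s",w("scene",[SD(567,522),SD(612,482),SD(748,580)],.055))
p("elbow/spray",w("top",[(405,95),(450,127),(410,135)],.025),w("top",[(448,190)],.16))
E
```

```text
[ 0.5819 -0.2071  0.1271] [-0.2669  0.1916 -0.3204 -0.0251]
[ 0.493  -0.0699  0.0288] [ 0.2003 -0.1305  0.231   0.01  ]
[ 0.6148 -0.0581  0.0442] [-1.466   0.9862 -1.6324 -0.0867]
[[ 0.4937 -0.0546  0.026 ]
 [ 0.4792 -0.0653  0.026 ]
 [ 0.4927 -0.0695  0.026 ]]
[[ 0.6198 -0.0639  0.025 ]
 [ 0.6212 -0.1261  0.025 ]] [[ 0.6014 -0.0635  0.025 ]
 [ 0.608  -0.063   0.025 ]
 [ 0.6054 -0.1257  0.025 ]]Traceback (most recent call last):
  File "<stdin>", line 8, in <module>
  File "<stdin>", line 2, in <lambda>
    return _wrapfunc(a, 'round', decimals=decimals, out=out)
    return _wrapit(obj, method, *args, **kwds)
    result = getattr(arr, method)(*args, **kwds)
numpy._core._exceptions._UFuncNoLoopError: ufunc 'multiply' did not contain a loop with signature matching types (dtype('<U6'), dtype('float64')) -> None
```

```bash
cat >> fit.py <<'E'
def fr(x,y,yaw): 
    c,s=np.cos(yaw),np.sin(yaw); return lambda P:np.array([[x+c*a-s*b,y+s*a+c*b,z] for a,b,z in P])
def box(x0,x1,y0,y1,z0,z1): return [(x0,y0,z0),(x1,y0,z0),(x1,y1,z0),(x0,y1,z0),(x0,y0,z1),(x1,y0,z1),(x1,y1,z1),(x0,y1,z1)]
ED=[(0,1),(1,2),(2,3),(3,0),(4,5),(5,6),(6,7),(7,4),(0,4),(1,5),(2,6),(3,7)]
def draw(img,n,P,org,s,col):
    q=(px(n,P)-np.array(org)+.5)*s-.5
    for a,b in ED: cv2.line(img,*[tuple(int(v) for v in np.round(q[i]*16)) for i in(a,b)],col,1,cv2.LINE_AA,4)
E
python3 - <<'E'
from fit import *
p=lambda *a:print(*[x if isinstance(x,str) else np.round(x,4).tolist() for x in a])
H=w("top",[TB(45,452),TB(210,472),TB(195,530),TB(40,510)],.055)
p("holder",H)
B=w("top",[TB(203,487),TB(346,504),TB(340,534),TB(199,518)],.030)
p("bar",B); d=B[1]-B[0]+B[2]-B[3]; byaw=np.arctan2(d[1],d[0]); p(byaw); hd=H[1]-H[0]+H[2]-H[3]; p(np.arctan2(hd[1],hd[0]))
p("barend scene",w("scene",[SD(457,440)],.03))
tip=(B[1]+B[2])/2; m=(H[1]+H[2])/2
p("tip",tip,"mouth",m)
sx,sy=.582,-.207; st=fr(sx,sy,np.pi/2+.073); lv=fr(sx,sy,np.arctan2(.147,-.0955))
bar=fr(tip[0],tip[1],byaw); ho=fr(m[0],m[1],byaw)
t=cv2.imread("pics/top0.png"); s=cv2.imread("pics/scene0.png")
def view(im,n,o,W,Hh,g):
    c=np.clip(im[o[1]:o[1]+Hh,o[0]:o[0]+W].astype(float)*g,0,255).astype('uint8'); c=cv2.resize(c,None,fx=4,fy=4,interpolation=cv2.INTER_CUBIC)
    draw(c,n,st(box(40,140,-48,-30,0,25)@np.eye(3)*1e-3 if 0 else np.array(box(40,140,-48,-30,0,25))/1e3),o,4,(0,0,255))
    draw(c,n,lv(np.array(box(30,175,-10,10,8,26))/1e3),o,4,(0,255,0))
    draw(c,n,st(np.array(box(-34,34,-34,34,0,134))/1e3),o,4,(255,255,0))
    draw(c,n,bar(np.array(box(-90,0,-10,10,0,30))/1e3),o,4,(0,0,255))
    draw(c,n,ho(np.array(box(-100,0,-19,19,0,55))/1e3),o,4,(0,255,0))
    return c
out=np.zeros((600,800,3),'uint8')
out[:380,:400]=view(t,"top",(280,120),100,95,1.6);out[380:,:400]=view(t,"top",(115,195),100,55,1.6)
out[:380,400:]=view(s,"scene",(185,155),100,95,1.);out[380:,400:]=view(s,"scene",(355,220),100,55,1.)
cv2.imwrite("pics/z2.png",out)
E
```

```text
holder [[0.4809, 0.3673, 0.055], [0.466, 0.2618, 0.055], [0.4294, 0.2719, 0.055], [0.444, 0.3708, 0.055]]
bar [[0.4568, 0.2717, 0.03], [0.444, 0.179, 0.03], [0.4246, 0.1832, 0.03], [0.4368, 0.2745, 0.03]]
-1.706
-1.7142
barend scene [[0.4451, 0.1852, 0.03]]
tip [0.4343, 0.1811, 0.03] mouth [0.4477, 0.2668, 0.055]
```

View pics/z2.png

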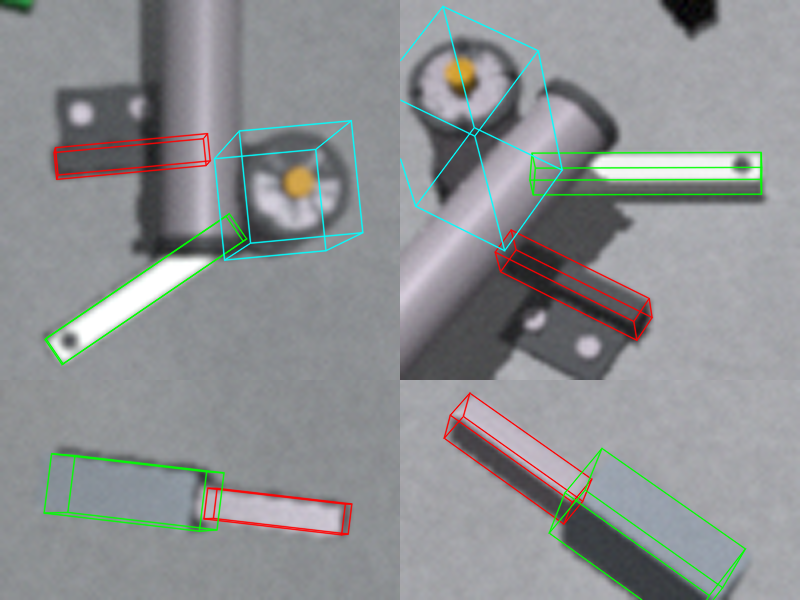

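The overlay fits the lever well. The bar tip and holder sit about 5 mm further back (+y) than my model. I refine the stop's angle and the bar from raw pixels.

```bash
python3 - <<'E'
from fit import *
t=cv2.imread("pics/top0.png").sum(2)//3
print(t[148:168,290:320])
print("bar");print(t[216:232,158:206:2])
s=cv2.imread("pics/scene0.png").sum(2)//3
print("scene stop");print(s[210:244,214:250])
E
```

```text
[[ 93  93  89  81  61  53  58  85 117 128 130 125 109  75  56  56  54  54
   57  54  55  59  70  93  97  71  50  41  32  31]
 [ 92  93  92  84  66  55  55  81 111 126 126 121 102  71  57  55  55  54
   53  54  56  55  59  71  77  58  40  33  31  35]
 [ 94  92  93  87  73  56  52  68  91 106 110 103  83  64  53  54  55  53
   56  55  54  54  55  57  55  42  32  27  27  31]
 [ 93  95  94  86  76  59  53  55  65  73  76  67  61  54  53  54  54  53
   54  53  53  55  54  52  45  35  27  26  29  30]
 [ 92  93  93  89  77  62  52  50  51  53  52  54  50  51  53  54  52  54
   53  53  54  55  54  53  47  33  24  28  30  33]
 [ 93  93  93  91  81  62  51  53  52  52  51  53  52  52  53  54  54  52
   54  54  54  56  55  55  49  34  25  24  24  30]
 [ 94  94  95  91  79  62  51  54  52  53  55  54  54  55  54  55  53  51
   50  50  53  54  56  55  51  40  30  26  25  31]
 [ 92  94  93  89  78  57  50  49  50  53  53  54  56  55  55  51  50  45
   47  49  49  52  54  56  54  46  32  28  24  30]
 [ 94  91  87  78  63  53  44  44  48  51  52  54  56  56  56  51  50  47
   50  49  51  53  52  53 
[... 2524 characters left out ...]
4  84 100 117 117 114 118 117 119 120 120 122 121 123 124 125 127
  126 117 118  86  76  89]
 [ 92  94  79  94 115 115 115 117 120 118 120 122 120 121 125 125 123 123
  126 124 126  84  78  90]
 [ 94  95  72  78 108 109 107 112 119 117 118 121 122 123 125 123 125 123
  124 125 126  76  78  91]
 [ 92  95  69  55  81  96  95 105 113 109 112 121 122 121 122 124 125 124
  125 125 128  75  83  91]
 [ 94  97  67  48  68  88  91  94  99  93 100 113 111 110 117 125 122 123
  126 125 127  77  84  90]]
scene stop
[[118 107 101 ... 170 173 173]
 [111 102  88 ... 170 174 177]
 [101  93  82 ... 168 174 174]
 ...
 [ 87  86  89 ... 173 172 171]
 [125 108  93 ... 173 171 168]
 [167 158 135 ... 169 168 167]]
```

```bash
cat > mv.py <<'E'
from h import *
from scipy.spatial.transform import Rotation as Ro
def rot(y): return Ro.from_euler('xyz',[np.pi,0,y])
def go(x,y,z,yaw):
    o=bot.observe(); R=Ro.from_euler('xyz',o["tool_rot"])
    d=R.inv().apply(np.array([x,y,z])-o["position"]); r=(R.inv()*rot(yaw)).as_rotvec()/(2*np.pi)
    print("clk %.2f"%o["clock"],"at",o["position"].round(4),o["tool_rot"].round(3),"shift",d.round(4),"turn",r.round(4),"q",o["qpos"].round(2))
E
python3 - <<'E'
from mv import *
go(.440,.2226,.12,1.436)
from fit import *
F=w("top",[(295,164.1),(312,162.6)],0); print(F)
ex=np.array([-.073,.9973]);ey=np.array([-.9973,-.073])
for f in F: d=f[:2]-[.582,-.207]; print(d@ex,d@ey)
print(w("top",[(199.2,228)],.03))
E
```

```text
clk 0.10 at [0.2711 0.5628 0.2042] [-3.141  0.     2.693] shift [-0.2998 -0.2331  0.0844] turn [-1.e-04  1.e-04  2.e-01] q [-1.19  0.52 -0.04  1.6   0.02  1.02 -0.11]
[[ 0.60228473 -0.06874326  0.        ]
 [ 0.60539875 -0.11409066  0.        ]]
0.13640265894308085 -0.030322704499389157
0.0909503767554983 -0.030117959581194134
[[0.43791084 0.18411934 0.03      ]]
```

Emit:
{"method": "move_arm", "body": {
  "moves": [
    [[1, -0.15, -0.1165, 0.042, 0, 0, 0.1], [1, -0.15, -0.1165, 0.042, 0, 0, 0.1], [1, -0.15, -0.1165, 0.042, 0, 0, 0.1], [1, -0.15, -0.1165, 0.042, 0, 0, 0.1], [1, -0.15, -0.1165, 0.042, 0, 0, 0.1]]
  ],
  "force": 40
}}

```text
clock: 0.6
position: [0.3583, 0.3872, 0.1618]
tool_rot: [-3.14, 0.003, 2.052]
force: [-0.6, 1.5, 0.5]
grip_width: 0.0854
finger_force: 0.0
```

```bash
python3 -c "
from mv import *
go(.441,.2226,.12,1.436)"
```

```text
clk 0.60 at [0.3583 0.3872 0.1618] [-3.140e+00  3.000e-03  2.052e+00] shift [-0.184  -0.0028  0.0424] turn [-0.0001  0.0006  0.098 ] q [-1.04  0.43  0.14  1.9  -0.07  0.82 -0.38]
```

Emit:
{"method": "move_arm", "body": {
  "moves": [
    [[1, -0.184, -0.003, 0.042, 0, 0.0006, 0.098], [1, -0.184, -0.003, 0.042, 0, 0.0006, 0.098], [1, -0.184, -0.003, 0.042, 0, 0.0006, 0.098], [1, -0.184, -0.003, 0.042, 0, 0.0006, 0.098], [1, -0.184, -0.003, 0.042, 0, 0.0006, 0.098]]
  ]
}}

```text
clock: 1.1
position: [0.4418, 0.2247, 0.1199]
tool_rot: [-3.14, -0.001, 1.437]
force: [-1.0, 1.0, -0.4]
grip_width: 0.0853
finger_force: 0.0
```

```bash
python3 -c "
from mv import *
go(.441,.2226,.006,1.436)"
```

```text
clk 1.10 at [0.4418 0.2247 0.1199] [-3.140e+00 -1.000e-03  1.437e+00] shift [-0.0024 -0.0004  0.1139] turn [-0.0002 -0.0002  0.0002] q [-0.82  0.46  0.3   2.03 -0.21  0.69 -0.52]
```

Emit:
{"method": "move_arm", "body": {
  "moves": [
    [[1, -0.002, 0, 0.045, 0, 0, 0], [1, -0.002, 0, 0.08, 0, 0, 0], [1, -0.002, 0, 0.105, 0, 0, 0], [1, -0.002, 0, 0.114, 0, 0, 0], [1, -0.002, 0, 0.114, 0, 0, 0]]
  ]
}}

```text
clock: 1.6
position: [0.4395, 0.2281, 0.006]
tool_rot: [-3.139, -0.002, 1.449]
force: [0.6, -0.2, 0.3]
grip_width: 0.0855
finger_force: 0.0
```

Emit:
{"method": "move_arm", "body": {
  "moves": [
    [[0, 0, 0, 0, 0, 0, 0], [0, 0, 0, 0, 0, 0, 0], [0, 0, 0, 0, 0, 0, 0], [0, 0, 0, 0, 0, 0, 0], [0, 0, 0, 0, 0, 0, 0]]
  ]
}}

```text
clock: 2.1
position: [0.4401, 0.2281, 0.007]
tool_rot: [-3.141, -0.004, 1.449]
force: [0.0, -0.0, 0.2]
grip_width: 0.0126
finger_force: 0.0
```

Emit:
{"method": "move_arm", "body": {
  "moves": [
    [[0, 0, 0, 0, 0, 0, 0], [0, 0, 0, 0, 0, 0, 0], [0, 0, 0, 0, 0, 0, 0], [0, 0, 0, 0, 0, 0, 0], [0, 0, 0, 0, 0, 0, 0]]
  ]
}}

```text
clock: 2.6
position: [0.44, 0.228, 0.0067]
tool_rot: [-3.14, -0.003, 1.449]
force: [-0.2, 0.4, -0.5]
grip_width: 0.0003
finger_force: 0.0
```

The fingers shut on nothing, so I look.

```bash
python3 - <<'E'
from fit import *
t=bot.grab_frame("top")[:,:,::-1]; s=bot.grab_frame("scene")[:,:,::-1]
up=lambda im,k:cv2.resize(im,None,fx=k,fy=k,interpolation=cv2.INTER_CUBIC)
a=np.clip(up(t[170:270,100:233],3).astype(float)*1.5,0,255).astype('uint8');b=up(s[190:290,345:478],3)
cv2.imwrite("pics/z3.png",np.hstack([a,b]))
print(px("top",[[.44,.228,.0067]]),px("scene",[[.44,.228,.0067]]))
E
```

```text
[[183.84674774 227.47491697]] [[384.06306041 240.98823812]]
```

View pics/z3.png

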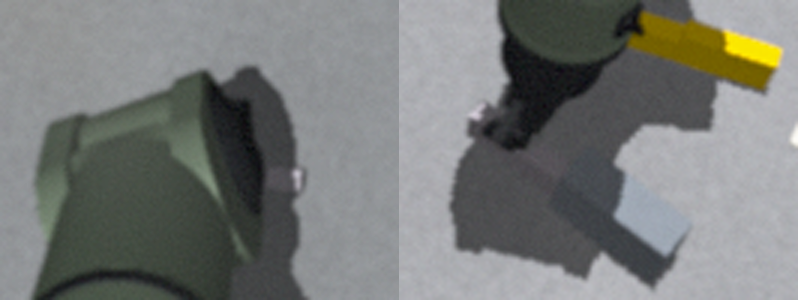

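```bash
python3 - <<'E'
from fit import *
s=cv2.imread("pics/z3.png")  # reuse not enough res
s=bot.grab_frame("scene")[:,:,::-1]
c=s[195:270,360:420].astype(float)
c=cv2.resize((255*(c/255)**.55).astype('uint8'),None,fx=8,fy=8,interpolation=cv2.INTER_CUBIC)
ba=fr(.4345,.183,-1.706)
draw(c,"scene",ba(np.array(box(-90,0,-10,10,0,30))/1e3),(360,195),8,(0,0,255))
q=(px("scene",[[.44,.228,.0067],[.44,.228,.03],[.44,.228,.06]])-[360,195]+.5)*8
for a in q: cv2.circle(c,tuple(int(v) for v in a),4,(0,255,0),1)
cv2.imwrite("pics/z4.png",c)
E
```

```text
(no output)
```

View pics/z4.png

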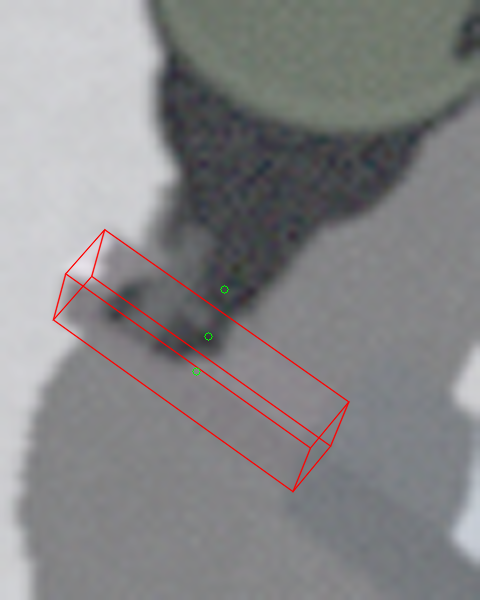

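The shut fingertips appear to end over the bar's top face, which doesn't match the reported height. I probe gently to check.

Emit:
{"method": "move_arm", "body": {
  "moves": [
    [[0, 0, 0, 0.002, 0, 0, 0], [0, 0, 0, 0.004, 0, 0, 0], [0, 0, 0, 0.004, 0, 0, 0]]
  ]
}}

```text
clock: 3.05
position: [0.4402, 0.2281, 0.0034]
tool_rot: [-3.141, -0.004, 1.448]
force: [-4.6, -3.7, 25.0]
grip_width: 0.0001
finger_force: 12.6
```

Emit:
{"method": "move_arm", "body": {
  "moves": [
    [[0, 0, 0.01, -0.004, 0, 0, 0], [0, 0, 0.01, -0.004, 0, 0, 0]]
  ]
}}

```text
clock: 3.25
position: [0.4511, 0.2268, 0.007]
tool_rot: [3.141, -0.004, 1.448]
force: [0.0, 0.3, -0.4]
grip_width: -0.0
finger_force: 0.0
```

Contact at reported z of about 4 mm, but the fingers slide sideways freely. So either the fingertips sit on the bar's top with a height offset, or that was the bench. I probe beside the bar.

Emit:
{"method": "move_arm", "body": {
  "moves": [
    [[0, 0, 0.025, 0, 0, 0, 0], [0, 0, 0.025, 0.004, 0, 0, 0], [0, 0, 0.025, 0.007, 0, 0, 0], [0, 0, 0.025, 0.008, 0, 0, 0]]
  ]
}}

```text
clock: 3.65
position: [0.4737, 0.2237, -0.002]
tool_rot: [-3.139, -0.003, 1.449]
force: [0.1, 0.8, 0.4]
grip_width: 0.0001
finger_force: 0.0
```

Emit:
{"method": "move_arm", "body": {
  "moves": [
    [[0, 0, 0, 0.005, 0, 0, 0], [0, 0, 0, 0.01, 0, 0, 0], [0, 0, 0, 0.012, 0, 0, 0], [0, 0, 0, 0.012, 0, 0, 0]]
  ]
}}

```text
clock: 4.05
position: [0.4744, 0.2238, -0.0137]
tool_rot: [-3.14, -0.003, 1.449]
force: [0.6, -0.0, -0.1]
grip_width: -0.0001
finger_force: 0.0
```

Emit:
{"method": "move_arm", "body": {
  "moves": [
    [[0, 0, 0, 0.005, 0, 0, 0], [0, 0, 0, 0.007, 0, 0, 0], [0, 0, 0, 0.007, 0, 0, 0]]
  ]
}}

```text
clock: 4.35
position: [0.4746, 0.2237, -0.0207]
tool_rot: [-3.14, -0.003, 1.449]
force: [-0.4, -0.6, -0.1]
grip_width: -0.0
finger_force: 0.0
```

Emit:
{"method": "move_arm", "body": {
  "moves": [
    [[0, 0, 0, 0.003, 0, 0, 0], [0, 0, 0, 0.005, 0, 0, 0], [0, 0, 0, 0.005, 0, 0, 0]]
  ]
}}

```text
clock: 4.65
position: [0.4746, 0.2238, -0.0256]
tool_rot: [-3.14, -0.003, 1.449]
force: [0.3, 0.5, -0.1]
grip_width: -0.0002
finger_force: 0.0
```

```bash
python3 -c "
from workcell import bot
o=bot.observe();print(o['force'],o['position'],o['qpos'])"
```

```text
[ 0.28665521  0.54346097 -0.10551538] [ 0.47460299  0.22380459 -0.02561193] [-0.67465811  0.74411984  0.16941101  2.00755766 -0.29793613  0.41239762
 -0.39748707]
```

Emit:
{"method": "move_arm", "body": {
  "moves": [
    [[0, 0, 0, 0.002, 0, 0, 0], [0, 0, 0, 0.003, 0, 0, 0], [0, 0, 0, 0.003, 0, 0, 0]]
  ]
}}

```text
clock: 4.95
position: [0.475, 0.2239, -0.0267]
tool_rot: [-3.141, -0.005, 1.448]
force: [-10.5, -4.5, 44.7]
grip_width: 0.0
finger_force: 22.7
```

The bench is felt at reported z of about -0.026, so the pose reading is about 26 mm low. I add that from here on, then raise, open and grip the bar.

Emit:
{"method": "move_arm", "body": {
  "moves": [
    [[0, 0, 0, -0.04, 0, 0, 0], [0.5, 0, 0, -0.085, 0, 0, 0], [1, 0, -0.034, -0.085, 0, 0, 0], [1, 0, -0.034, -0.085, 0, 0, 0], [1, 0, -0.034, -0.085, 0, 0, 0]]
  ]
}}

```text
clock: 5.45
position: [0.4408, 0.2281, 0.0569]
tool_rot: [-3.141, -0.004, 1.45]
force: [0.8, -0.1, 0.6]
grip_width: 0.0581
finger_force: 0.0
```

```bash
python3 - <<'E'
from mv import *
go(.4405,.2235,-.021,1.436)
t=bot.grab_frame("scene")[:,:,::-1]; o=bot.observe()
c=t[150:270,330:450].astype(float)
c=cv2.resize((255*(c/255)**.6).astype('uint8'),None,fx=5,fy=5,interpolation=cv2.INTER_CUBIC)
P=o["position"]+[0,0,.026]; q=(px("scene",[P,P+[.0425,0,.013],P-[.0425,0,-.013]])-[330,150]+.5)*5
for a in q: cv2.circle(c,tuple(int(v) for v in a),4,(0,0,255),1)
cv2.imwrite("pics/z5.png",c)
E
```

```text
clk 5.45 at [0.4408 0.2281 0.0569] [-3.141 -0.004  1.45 ] shift [-0.0049  0.0003  0.0779] turn [-0.0002 -0.0006  0.0022] q [-0.78  0.57  0.24  2.06 -0.26  0.54 -0.47]
```

View pics/z5.png

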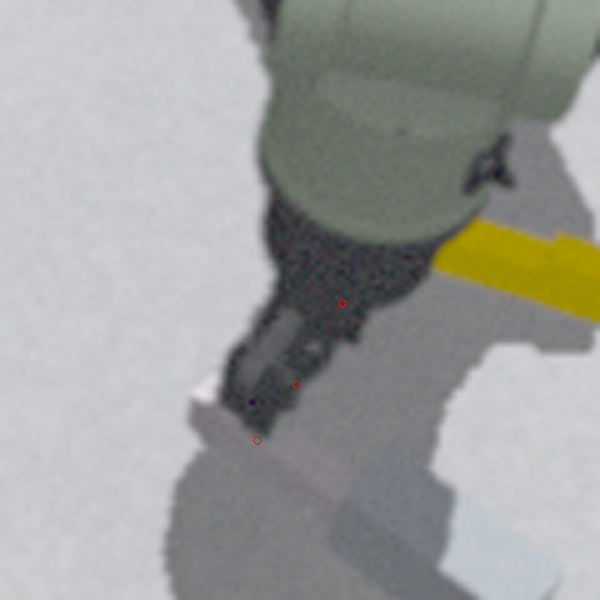

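The picture shows the near finger just in front of the bar, at about (258,432) in the crop. The bar lies between the fingers, so I descend and grip.

Emit:
{"method": "move_arm", "body": {
  "moves": [
    [[1, 0, 0, 0.0, 0, -0.0006, 0.002], [1, 0, 0, 0.03, 0, -0.0006, 0.002], [1, 0, 0, 0.06, 0, -0.0006, 0.002], [1, 0, 0, 0.077, 0, -0.0006, 0.002], [1, 0, 0, 0.077, 0, -0.0006, 0.002]]
  ]
}}

```text
clock: 6.0
position: [0.4402, 0.2269, -0.0225]
tool_rot: [-3.138, 0.003, 1.435]
force: [-0.1, 0.8, 0.4]
grip_width: 0.0853
finger_force: 0.0
```

Emit:
{"method": "move_arm", "body": {
  "moves": [
    [[0, 0, 0, 0, 0, 0, 0], [0, 0, 0, 0, 0, 0, 0], [0, 0, 0, 0, 0, 0, 0], [0, 0, 0, 0, 0, 0, 0], [0, 0, 0, 0, 0, 0, 0]]
  ],
  "force": 40
}}

```text
clock: 6.5
position: [0.4414, 0.2282, -0.0196]
tool_rot: [-3.141, -0.001, 1.436]
force: [0.2, 0.0, 3.7]
grip_width: 0.0194
finger_force: 38.9
```

```bash
python3 -c "
from workcell import bot
o=bot.observe();print(o['force'],o['position'],o['tool_rot'],o['moment'],o['grip_width'],o['finger_force'])"
```

```text
[0.23005033 0.02004192 3.72052218] [ 0.44144546  0.22821835 -0.019635  ] [-3.14135860e+00 -5.12750911e-04  1.43585442e+00] [-0.06368966  0.01793939 -0.11171429] 0.01938743495316648 38.865283727645874
```

Emit:
{"method": "move_arm", "body": {
  "moves": [
    [[0, 0, 0, -0.003, 0, 0, 0], [0, -0.03, 0, -0.003, 0, 0, 0], [0, -0.06, 0, -0.003, 0, 0, 0], [0, -0.09, 0, -0.003, 0, 0, 0], [0, -0.12, 0, -0.003, 0, 0, 0]]
  ]
}}

```text
clock: 7.0
position: [0.4246, 0.1081, -0.0171]
tool_rot: [-3.141, 0.0, 1.437]
force: [0.7, -0.5, -2.9]
grip_width: 0.0197
finger_force: 39.1
```

```bash
python3 -c "
from mv import *
o=bot.observe();print(o['force'],o['grip_width'])
go(.56,.08,.02,1.644)"
```

```text
[ 0.74693716 -0.52294744 -2.86401056] 0.019726724639120917
clk 7.00 at [ 0.4246  0.1081 -0.0171] [-3.141  0.     1.437] shift [-0.0097  0.1379 -0.0372] turn [-0.0002  0.     -0.033 ] q [-0.48  0.66  0.12  2.22 -0.27  0.28 -0.26]
```

```bash
python3 -c "
from mv import *
go(.5767,.012,.0,1.644)"
```

```text
clk 7.00 at [ 0.4246  0.1081 -0.0171] [-3.141  0.     1.437] shift [-0.0748  0.1636 -0.0172] turn [-0.0002  0.     -0.033 ] q [-0.48  0.66  0.12  2.22 -0.27  0.28 -0.26]
```

Emit:
{"method": "move_arm", "body": {
  "moves": [
    [[0, -0.015, 0.035, -0.017, 0, 0, -0.007], [0, -0.035, 0.075, -0.017, 0, 0, -0.015], [0, -0.055, 0.12, -0.017, 0, 0, -0.025], [0, -0.075, 0.1635, -0.017, 0, 0, -0.033], [0, -0.075, 0.1635, -0.017, 0, 0, -0.033]]
  ]
}}

```text
clock: 7.5
position: [0.5815, 0.0079, 0.0002]
tool_rot: [3.139, 0.002, 1.64]
force: [-0.5, -0.0, -2.3]
grip_width: 0.0192
finger_force: 40.0
```

```bash
python3 -c "
from mv import *
go(.5767,.012,-.0195,1.644)"
```

```text
clk 7.50 at [5.815e-01 7.900e-03 2.000e-04] [3.139e+00 2.000e-03 1.640e+00] shift [ 0.0044 -0.0045  0.0196] turn [ 0.0005  0.0004 -0.0006] q [-0.18  0.74  0.09  1.85 -0.12  0.55  0.06]
```

Emit:
{"method": "move_arm", "body": {
  "moves": [
    [[0, 0, 0, 0.01, 0, 0, 0], [0, 0, 0, 0.018, 0, 0, 0], [0, 0, 0, 0.0195, 0, 0, 0], [0, 0, 0, 0.0195, 0, 0, 0]]
  ]
}}

```text
clock: 7.9
position: [0.5758, 0.0135, -0.0202]
tool_rot: [-3.139, -0.0, 1.644]
force: [-2.5, -2.7, 9.0]
grip_width: 0.0193
finger_force: 42.2
```

```bash
python3 -c "
from mv import *
print(bot.observe()['force'])
go(.5767,.012,-.0195,1.644)"
```

```text
[-2.51588239 -2.67048044  9.00624209]
clk 7.90 at [ 0.5758  0.0135 -0.0202] [-3.139 -0.     1.644] shift [-0.0016  0.0007 -0.0007] turn [-0.0004 -0.      0.0001] q [-0.19  0.77  0.09  1.87 -0.12  0.51  0.06]
```

Emit:
{"method": "move_arm", "body": {
  "moves": [
    [[1, 0, 0, -0.001, 0, 0, 0], [1, 0, 0, -0.001, 0, 0, 0], [1, 0, 0, -0.001, 0, 0, 0], [1, 0, 0, -0.05, 0, 0, 0], [1, 0, 0, -0.07, 0, 0, 0]]
  ]
}}

```text
clock: 8.4
position: [0.5775, 0.0129, 0.0523]
tool_rot: [3.141, 0.0, 1.643]
force: [0.3, -0.0, 0.1]
grip_width: 0.0852
finger_force: 0.0
```

Emit:
{"method": "move_arm", "body": {
  "moves": [
    [[1, 0.05, 0, 0, 0, 0, 0], [1, 0.1, 0, 0, 0, 0, 0], [1, 0.1, 0, 0, 0, 0, 0]]
  ]
}}

```text
clock: 8.7
position: [0.5684, 0.1208, 0.0499]
tool_rot: [-3.14, -0.004, 1.652]
force: [-0.1, 0.1, -0.2]
grip_width: 0.0853
finger_force: 0.0
```

```bash
python3 - <<'E'
from fit import *
from mv import go
go(.5758-.0073,.0135+.0997,-.0185,1.644)
t=bot.grab_frame("top")[:,:,::-1]; s=bot.grab_frame("scene")[:,:,::-1]
cv2.imwrite("pics/t6.png",t);cv2.imwrite("pics/s6.png",s)
up=lambda im,k:cv2.resize(im,None,fx=k,fy=k,interpolation=cv2.INTER_CUBIC)
g=lambda im:(255*(im/255.)**.65).astype('uint8')
cv2.imwrite("pics/z6.png",np.hstack([up(g(t[110:250,230:363]),3),up(g(s[130:270,190:323]),3)]))
E
```

```text
clk 8.70 at [0.5684 0.1208 0.0499] [-3.14  -0.004  1.652] shift [-0.0079 -0.0005  0.0684] turn [-0.0002 -0.0006  0.0013] q [-0.39  0.66  0.12  1.84 -0.12  0.65 -0.12]
```

View pics/z6.png

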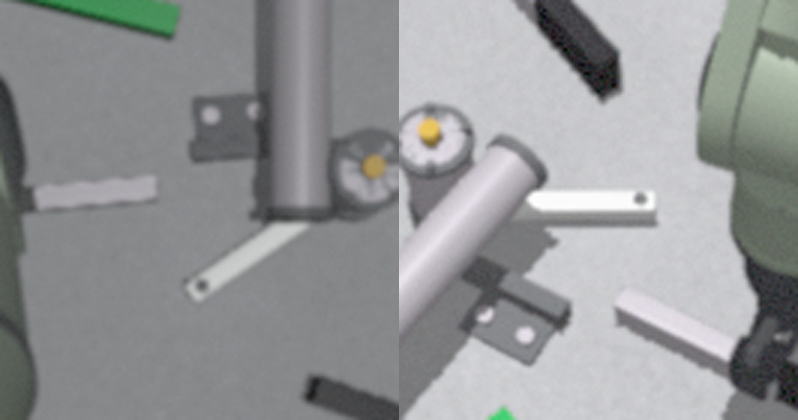

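The bar stands upright, clear of stop and lever: steel end at about (156,188) in the left crop, parallel to the stop. I measure it precisely.

```bash
cat > meas.py <<'E'
from fit import *
def steel(t,c0,c1,r0,r1):
    """edges of the bright steel top in the top view -> tip/centre line in stop frame (mm)"""
    g=t.astype(float).mean(2); sub=g[r0:r1]; E=[]
    for c in range(c0,c1):
        p=sub[:,c]; m=p.max(); b=np.median(np.r_[p[:2],p[-2:]]); th=(m+b)/2
        on=np.where(p>th)[0]; a,z=on[0],on[-1]
        E.append((c,r0+a-(p[a]-th)/(p[a]-p[a-1]),r0+z+(p[z]-th)/(p[z]-p[z+1])))
    E=np.array(E); pu=np.polyfit(E[:,0],E[:,1],1); pl=np.polyfit(E[:,0],E[:,2],1)
    st=lambda q:((w("top",q,.03)[:,:2]-[.582,-.207])@np.array([[-.073,-.9973],[.9973,-.073]]))*1e3
    return [st([(c,np.polyval(p,c)) for c in(c0,c1-1)]).round(1).tolist() for p in(pu,pl)]
E
python3 - <<'E'
from meas import *
t=cv2.imread("pics/t6.png")
u,l=steel(t,244,278,164,184); print(u,l)
g=t.astype(float).mean(2).astype(int)
print(g[172:175,274:288]); print(g[164:184,260])
st=lambda q,z:((w("top",q,z)[:,:2]-[.582,-.207])@np.array([[-.073,-.9973],[.9973,-.073]]))*1e3
print(st([(281.7,172.5)],.03))
E
```

```text
[[271.8, -19.8], [185.7, -19.1]] [[273.4, -1.9], [187.4, -0.9]]
[[139 139 139 140 139 140 138 123 100  95 100 102 104 102]
 [140 140 139 140 142 142 140 127 104  97  99 100 102 102]
 [143 142 143 141 140 139 138 127 107  98  99  99  99 101]]
[102 100  99  98  96  94 104 130 138 137 137 139 138 120  83  75  91  97
  99  96]
[[174.40886522  -8.35369175]]
```

Emit:
{"method": "move_arm", "body": {
  "moves": [
    [[1, 0, 0, 0.02, 0, 0, 0], [1, 0, 0, 0.05, 0, 0, 0], [1, 0, 0, 0.068, 0, 0, 0], [1, 0, 0, 0.069, 0, 0, 0], [1, 0, 0, 0.069, 0, 0, 0]]
  ]
}}

```text
clock: 9.3
position: [0.5696, 0.1115, -0.0188]
tool_rot: [-3.14, 0.001, 1.642]
force: [0.2, 0.1, 0.8]
grip_width: 0.0856
finger_force: 0.0
```

Emit:
{"method": "move_arm", "body": {
  "moves": [
    [[0, 0, 0, 0, 0, 0, 0], [0, 0, 0, 0, 0, 0, 0], [0, 0, 0, 0, 0, 0, 0], [0, 0, 0, 0, 0, 0, 0], [0, 0, 0, 0, 0, 0, 0]]
  ],
  "force": 30
}}

```text
clock: 9.8
position: [0.5698, 0.1126, -0.0185]
tool_rot: [-3.141, -0.0, 1.643]
force: [-1.5, 0.9, 2.6]
grip_width: 0.0197
finger_force: 29.5
```

```bash
python3 - <<'E'
from meas import *
from mv import go
go(.5684+.0095,.12-.13,-.019,1.644); print(bot.observe()['force'])
t=bot.grab_frame("top")[:,:,::-1]; print(steel(t,250,278,164,184))
E
```

```text
clk 9.80 at [ 0.5698  0.1126 -0.0185] [-3.141 -0.     1.643] shift [-0.1229 -0.0008  0.0004] turn [-0.0001 -0.     -0.0001] q [-0.36  0.77  0.1   1.85 -0.14  0.52 -0.1 ]
[-1.53725311  0.88042819  2.61505483]
[[[256.0, -20.6], [185.6, -19.9]], [[257.7, -2.3], [187.3, -1.9]]]
```

Emit:
{"method": "move_arm", "body": {
  "moves": [
    [[0, 0, 0, -0.003, 0, 0, 0], [0, -0.04, 0, -0.003, 0, 0, 0], [0, -0.08, 0, -0.003, 0, 0, 0], [0, -0.115, 0, -0.003, 0, 0, 0], [0, -0.13, 0, -0.003, 0, 0, 0]]
  ]
}}

```text
clock: 10.35
position: [0.5788, -0.0213, -0.0158]
tool_rot: [-3.14, 0.002, 1.64]
force: [-0.3, 0.7, -0.8]
grip_width: 0.02
finger_force: 29.4
```

Emit:
{"method": "move_arm", "body": {
  "moves": [
    [[0, 0, 0, 0.001, 0, 0, 0], [0, 0, 0, 0.003, 0, 0, 0], [0, 0, 0.003, 0.003, 0, 0, 0], [0, 0, 0.006, 0.003, 0, 0, 0], [0, 0, 0.006, 0.003, 0, 0, 0]]
  ]
}}

```text
clock: 10.85
position: [0.5853, -0.015, -0.0187]
tool_rot: [-3.141, -0.0, 1.645]
force: [-0.8, -0.9, 4.7]
grip_width: 0.0198
finger_force: 30.7
```

```bash
python3 - <<'E'
from meas import *
from mv import go
go(.5886,-.023,-.0185,1.644); print(bot.observe()['force'])
t=bot.grab_frame("top")[:,:,::-1]; cv2.imwrite("pics/t7.png",t)
g=t.astype(float).mean(2).astype(int); print(g[150:178,296:312:2].T)
E
```

```text
clk 10.85 at [ 0.5853 -0.015  -0.0187] [-3.141 -0.     1.645] shift [-0.0082  0.0027 -0.0002] turn [-0.0001 -0.0001  0.0002] q [-0.13  0.78  0.07  1.84 -0.1   0.53  0.09]
[-0.81836025 -0.93832594  4.74489563]
[[ 73  73  77  75  72  64  52  47  45  43  40  42  42  44  43  44  44  43
   44  45  46  41  44  43  44  44  47  43]
 [ 73  73  76  76  77  76  75  75  71  62  53  48  43  41  42  42  41  44
   42  43  40  44  44  43  42  43  43  42]
 [ 73  74  75  76  78  79  80  82  86  88  87  85  77  66  56  48  46  43
   40  37  38  37  40  42  39  40  38  39]
 [ 65  65  67  70  72  72  75  76  76  80  81  84  85  84  80  75  67  57
   47  45  42  42  44  48  48  47  48  45]
 [ 28  26  27  32  32  34  31  31  32  30  26  27  30  27  30  33  37  44
   56  75  78  66  72  88  93  91  91  92]
 [ 33  30  33  32  29  25  26  31  29  29  30  27  30  56  83  96 106 114
  127 131 115  83  76  93  97  97  98  97]
 [ 55  55  56  55  53  48  52  53  54  54  54  47  52  90 124 135 135 135
  138 138 123  87  80  93  98  98  97  98]
 [ 58  54  59  57  55  52  54  55  55  57  57  51  65 101 129 134 132 135
  138 137 123  92  88  96  95  99  99  99]]
```

Emit:
{"method": "move_arm", "body": {
  "moves": [
    [[0, -0.005, 0, 0, 0, 0, 0], [0, -0.01, 0, 0, 0, 0, 0], [0, -0.01, 0.001, 0, 0, 0, 0], [0, -0.01, 0.002, 0, 0, 0, 0], [0, -0.01, 0.002, 0, 0, 0, 0]]
  ]
}}

```text
clock: 11.4
position: [0.5866, -0.0259, -0.0187]
tool_rot: [-3.138, -0.0, 1.644]
force: [-8.4, -0.6, 15.7]
grip_width: 0.0196
finger_force: 32.1
```

Emit:
{"method": "move_arm", "body": {
  "moves": [
    [[0, 0, 0.001, 0, 0, 0, 0], [0, 0, 0.001, 0, 0, 0, 0], [0, 0, 0.001, 0, 0, 0, 0]]
  ]
}}

```text
clock: 11.7
position: [0.5882, -0.0259, -0.0187]
tool_rot: [-3.139, -0.0, 1.644]
force: [-5.7, 0.2, 11.7]
grip_width: 0.0194
finger_force: 31.6
```

Emit:
{"method": "move_arm", "body": {
  "moves": [
    [[0, 0, 0, -0.001, 0, 0, 0], [0, 0, 0.001, -0.001, 0, 0, 0], [0, 0, 0.001, -0.001, 0, 0, 0]]
  ]
}}

```text
clock: 12.0
position: [0.5894, -0.0259, -0.0182]
tool_rot: [-3.14, -0.0, 1.644]
force: [-2.1, 0.8, -0.3]
grip_width: 0.0198
finger_force: 29.8
```

Emit:
{"method": "move_arm", "body": {
  "moves": [
    [[0, -0.001, 0.001, 0, 0, 0, 0], [0, -0.002, 0.001, 0, 0, 0, 0], [0, -0.002, 0.001, 0, 0, 0, 0]]
  ]
}}

```text
clock: 12.3
position: [0.5899, -0.0275, -0.0184]
tool_rot: [-3.138, -0.001, 1.644]
force: [-5.4, 5.5, -1.8]
grip_width: 0.0197
finger_force: 30.4
```

Emit:
{"method": "move_arm", "body": {
  "moves": [
    [[0, 0, 0.001, 0, 0, 0, 0], [0, 0, 0.001, 0.0005, 0, 0, 0], [0, 0, 0.001, 0.0005, 0, 0, 0]]
  ]
}}

```text
clock: 12.6
position: [0.5899, -0.0274, -0.0187]
tool_rot: [-3.137, -0.001, 1.643]
force: [-13.1, 5.6, 10.0]
grip_width: 0.0195
finger_force: 32.2
```

```bash
python3 - <<'E'
from meas import *
t=bot.grab_frame("top")[:,:,::-1]; o=bot.observe(); print(o['force'],o['moment'],o['position'])
g=t.astype(float).mean(2).astype(int); print(g[154:176,304:314].T)
E
```

```text
[-12.82729125   4.68635844   8.37531316] [ 0.98168773  2.71822697 -0.54718653] [ 0.58988451 -0.027456   -0.01869297]
[[ 74  66  56  50  46  43  41  40  44  44  44  44  43  44  43  43  42  44
   44  43  45  41]
 [ 81  77  71  65  60  51  47  42  42  41  42  42  41  43  41  44  42  42
   43  41  43  42]
 [ 82  83  86  81  78  71  63  55  45  43  39  40  40  40  41  40  41  39
   41  43  42  42]
 [ 81  84  88  91  91  89  81  76  64  56  49  45  41  41  40  41  39  41
   39  39  39  40]
 [ 81  85  86  90  92  95  93  90  82  71  62  59  52  50  50  50  45  46
   46  43  41  41]
 [ 71  71  73  77  80  81  79  80  76  70  65  63  64  71  75  71  62  65
   68  65  59  57]
 [ 43  43  45  45  47  49  48  46  43  46  50  64  81  96 102  88  76  85
   91  88  81  79]
 [ 26  23  25  22  22  18  23  31  43  55  74  94 113 123 116  91  81  92
  100  96  96  94]
 [ 31  30  30  30  33  31  39  59  85  96 109 121 131 133 121  89  75  90
   95  95  97  96]
 [ 43  45  44  44  46  48  57  84 116 127 130 133 137 136 118  83  66  78
   83  84  84  88]]
```

Emit:
{"method": "move_arm", "body": {
  "moves": [
    [[0, 0, -0.0007, -0.0005, 0, 0, 0], [0, 0, -0.0007, -0.0005, 0, 0, 0], [0.6, 0, -0.0007, -0.0005, 0, 0, 0], [0.6, 0, -0.0007, -0.0005, 0, 0, 0], [0.6, 0, -0.0007, -0.0005, 0, 0, 0]]
  ]
}}

```text
clock: 13.15
position: [0.5915, -0.0285, -0.0178]
tool_rot: [-3.141, 0.0, 1.643]
force: [0.4, -1.0, 0.8]
grip_width: 0.0515
finger_force: 0.0
```

Emit:
{"method": "move_arm", "body": {
  "moves": [
    [[0.6, 0, 0, 0, 0, 0, 0], [0.6, 0, 0, -0.03, 0, 0, 0], [0.6, 0, 0, -0.07, 0, 0, 0], [0.6, 0, 0, -0.11, 0, 0, 0], [0, 0, 0, -0.15, 0, 0, 0]]
  ]
}}

```text
clock: 13.65
position: [0.5912, -0.0284, 0.1337]
tool_rot: [-3.141, 0.0, 1.643]
force: [0.3, -0.7, -0.2]
grip_width: 0.0382
finger_force: 0.0
```

```bash
python3 - <<'E'
from mv import *
go(.48,.03,.131,1.644)
E
```

```text
clk 13.65 at [ 0.5912 -0.0284  0.1337] [-3.141  0.     1.643] shift [ 0.0663 -0.1066  0.0028] turn [-0.0002  0.     -0.0001] q [-0.13  0.56  0.11  1.76 -0.08  0.83  0.09]
```

```bash
python3 - <<'E'
from mv import *
go(.447,-.0765,.06,1.644)
E
```

```text
clk 13.65 at [ 0.5912 -0.0284  0.1337] [-3.141  0.     1.643] shift [-0.0376 -0.1472  0.0739] turn [-0.0002  0.     -0.0001] q [-0.13  0.56  0.11  1.76 -0.08  0.83  0.09]
```

Emit:
{"method": "move_arm", "body": {
  "moves": [
    [[0, -0.01, -0.045, 0, 0, 0, 0], [0, -0.02, -0.09, 0.01, 0, 0, 0], [0, -0.037, -0.135, 0.04, 0, 0, 0], [0, -0.037, -0.147, 0.074, 0, 0, 0], [0, -0.037, -0.147, 0.074, 0, 0, 0]]
  ]
}}

```text
clock: 14.15
position: [0.4433, -0.0765, 0.0557]
tool_rot: [-3.135, -0.0, 1.642]
force: [0.0, 0.2, 0.0]
grip_width: -0.0002
finger_force: 0.0
```

```bash
python3 - <<'E'
from fit import *
from mv import go
go(.447,-.0765,-.015,1.644)
t=bot.grab_frame("top")[:,:,::-1]; s=bot.grab_frame("scene")[:,:,::-1]
cv2.imwrite("pics/t8.png",t);cv2.imwrite("pics/s8.png",s)
st=fr(.582,-.207,np.pi/2+.073)
def v(im,n,o):
    c=(255*(im[o[1]:o[1]+120,o[0]:o[0]+100]/255.)**.6).astype('uint8'); c=cv2.resize(c,None,fx=4,fy=4,interpolation=cv2.INTER_CUBIC)
    draw(c,n,st(np.array(box(33,138,-30,-10,0,30))/1e3),o,4,(0,0,255)); return c
cv2.imwrite("pics/z8.png",np.hstack([v(t,"top",(260,120)),v(s,"scene",(190,160))]))
E
```

```text
clk 14.15 at [ 0.4433 -0.0765  0.0557] [-3.135 -0.     1.642] shift [-0.0003  0.0042  0.0707] turn [-0.0011 -0.0001 -0.0003] q [-0.03  0.51  0.09  2.17 -0.09  0.48  0.2 ]
```

View pics/z8.png

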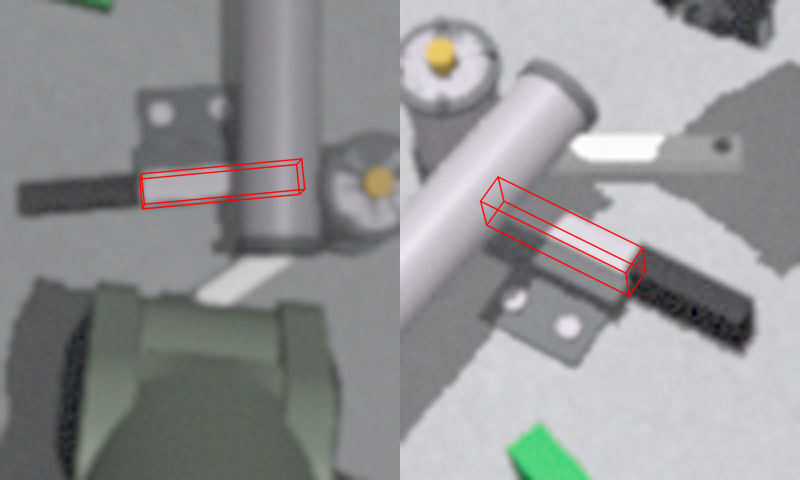

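The bar is home, matching the model outline in both views; the lever is still clear. A quick numeric check of the angle:

```bash
python3 - <<'E'
from meas import *
t=cv2.imread("pics/t8.png"); g=t.astype(float).mean(2)
st=lambda q,z:((w("top",q,z)[:,:2]-[.582,-.207])@np.array([[-.073,-.9973],[.9973,-.073]]))*1e3
def edge(cols,r0,r1,z):
    d=np.diff(cv2.GaussianBlur(g,(0,0),1.0),axis=0)
    P=[]
    for c in cols:
        k=np.abs(d[r0:r1,c]); i=int(k.argmax()); 
        a,b,e=k[max(i-1,0)],k[i],k[min(i+1,len(k)-1)]; P.append((c,r0+i+.5+.5*(a-e)/(a-2*b+e+1e-9)))
    Q=st(P,z); f=np.polyfit(Q[:,0],Q[:,1],1); print("slope %.4f"%f[0],"y at 130 %.1f, at 180 %.1f"%tuple(np.polyval(f,[130,180])),"res %.2f"%np.std(Q[:,1]-np.polyval(f,Q[:,0])))
edge(range(298,314),167,175,.03)
edge(range(298,314),158,167,.03)
edge(range(266,292),168,176,.0)
edge(range(266,292),161,168,.04)
E
```

```text
slope -0.0237 y at 130 -11.8, at 180 -13.0 res 0.40
slope -0.0133 y at 130 -30.9, at 180 -31.5 res 0.51
slope -0.0075 y at 130 -10.9, at 180 -11.3 res 0.26
slope -0.0089 y at 130 -29.8, at 180 -30.3 res 0.14
```

Emit:
{"method": "move_arm", "body": {
  "moves": [
    [[0, 0, 0, 0.03, 0, 0, 0], [0, 0, 0, 0.06, 0, 0, 0], [0, 0, 0, 0.073, 0, 0, 0], [0, 0, 0, 0.073, 0, 0, 0]]
  ]
}}

```text
clock: 14.65
position: [0.4474, -0.0756, -0.0154]
tool_rot: [-3.139, -0.0, 1.644]
force: [0.3, -0.0, 0.7]
grip_width: -0.0002
finger_force: 0.0
```

Emit:
{"method": "move_arm", "body": {
  "moves": [
    [[0, 0, 0.01, 0, 0, 0, 0], [0, 0, 0.02, 0, 0, 0, 0], [0, 0, 0.03, 0, 0, 0, 0], [0, 0, 0.04, 0, 0, 0, 0], [0, 0, 0.05, 0, 0, 0, 0]]
  ]
}}

```text
clock: 15.15
position: [0.4981, -0.072, -0.0145]
tool_rot: [-3.141, -0.0, 1.644]
force: [-2.5, 1.0, -0.5]
grip_width: -0.0
finger_force: 1.0
```

Emit:
{"method": "move_arm", "body": {
  "moves": [
    [[0, 0, 0.008, 0, 0, 0, 0], [0, 0, 0.016, 0, 0, 0, 0], [0, 0, 0.024, 0, 0, 0, 0], [0, 0, 0.032, 0, 0, 0, 0], [0, 0, 0.036, 0, 0, 0, 0]]
  ]
}}

```text
clock: 15.65
position: [0.5338, -0.0695, -0.0149]
tool_rot: [-3.141, 0.0, 1.644]
force: [-3.3, 0.9, -0.0]
grip_width: 0.0002
finger_force: 1.1
```

Emit:
{"method": "move_arm", "body": {
  "moves": [
    [[0, 0, 0.002, 0, 0, 0, 0], [0, 0, 0.004, 0, 0, 0, 0], [0, 0, 0.006, 0, 0, 0, 0], [0, 0, 0.006, 0, 0, 0, 0]]
  ]
}}

```text
clock: 16.05
position: [0.5392, -0.0692, -0.0149]
tool_rot: [-3.141, 0.0, 1.643]
force: [-0.9, 0.8, 0.2]
grip_width: 0.0003
finger_force: 0.4
```

Emit:
{"method": "move_arm", "body": {
  "moves": [
    [[0, 0, 0.001, 0, 0, 0, 0], [0, 0, 0.002, 0, 0, 0, 0], [0, 0, 0.003, 0, 0, 0, 0], [0, 0, 0.004, 0, 0, 0, 0], [0, 0, 0.004, 0, 0, 0, 0]]
  ]
}}

```text
clock: 16.55
position: [0.5431, -0.0688, -0.0149]
tool_rot: [-3.141, 0.0, 1.643]
force: [-0.0, 0.3, -0.0]
grip_width: 0.0001
finger_force: 0.6
```

Emit:
{"method": "move_arm", "body": {
  "moves": [
    [[0, 0, 0.001, 0, 0, 0, 0], [0, 0, 0.0015, 0, 0, 0, 0], [0, 0, 0.002, 0, 0, 0, 0], [0, 0, 0.002, 0, 0, 0, 0]]
  ]
}}

```text
clock: 16.95
position: [0.545, -0.0687, -0.0149]
tool_rot: [-3.141, 0.0, 1.644]
force: [-1.8, 1.4, -0.4]
grip_width: -0.0003
finger_force: 0.8
```

Emit:
{"method": "move_arm", "body": {
  "moves": [
    [[0, 0, 0.0005, 0, 0, 0, 0], [0, 0, 0.001, 0, 0, 0, 0], [0, 0, 0.0015, 0, 0, 0, 0], [0, 0, 0.0015, 0, 0, 0, 0]]
  ]
}}

```text
clock: 17.35
position: [0.5466, -0.0686, -0.0149]
tool_rot: [-3.141, 0.0, 1.643]
force: [-1.0, 0.8, -0.3]
grip_width: 0.0003
finger_force: 0.8
```

Emit:
{"method": "move_arm", "body": {
  "moves": [
    [[0, 0, 0.0005, 0, 0, 0, 0], [0, 0, 0.001, 0, 0, 0, 0], [0, 0, 0.0015, 0, 0, 0, 0], [0, 0, 0.0015, 0, 0, 0, 0]]
  ]
}}

```text
clock: 17.75
position: [0.5481, -0.0685, -0.0149]
tool_rot: [-3.141, 0.0, 1.643]
force: [-1.9, 0.5, -0.3]
grip_width: -0.0001
finger_force: 0.8
```

Emit:
{"method": "move_arm", "body": {
  "moves": [
    [[0, 0, 0.0005, 0, 0, 0, 0], [0, 0, 0.001, 0, 0, 0, 0], [0, 0, 0.0015, 0, 0, 0, 0], [0, 0, 0.0015, 0, 0, 0, 0]]
  ]
}}

```text
clock: 18.15
position: [0.549, -0.0684, -0.015]
tool_rot: [-3.139, -0.0, 1.643]
force: [-5.3, 2.2, 1.7]
grip_width: 0.0
finger_force: 2.7
```

```bash
python3 - <<'E'
from fit import *
o=bot.observe(); print(o['position'],o['force'])
t=bot.grab_frame("top")[:,:,::-1]; s=bot.grab_frame("scene")[:,:,::-1]
st=fr(.582,-.207,np.pi/2+.073)
def v(im,n,o):
    c=(255*(im[o[1]:o[1]+100,o[0]:o[0]+80]/255.)**.6).astype('uint8'); c=cv2.resize(c,None,fx=5,fy=5,interpolation=cv2.INTER_CUBIC)
    draw(c,n,st(np.array(box(30,175,-10,10,8,26))/1e3),o,5,(0,255,0)); return c
cv2.imwrite("pics/z9.png",np.hstack([v(t,"top",(265,125)),v(s,"scene",(210,170))]))
E
```

```text
[ 0.54897669 -0.06838838 -0.01496167] [-5.26132958  2.22835328  1.74041907]
```

View pics/z9.png

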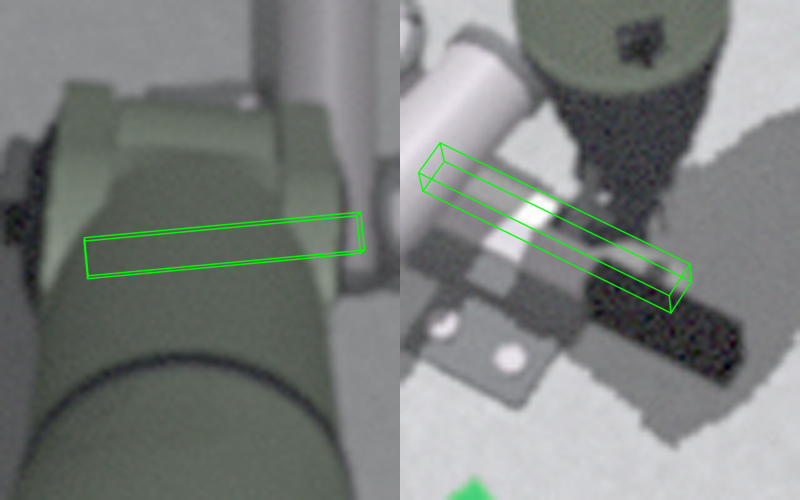

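The lever appears nipped: it lines up with the model outline in the scene view, and the force is rising. I press slightly more, then back off.

Emit:
{"method": "move_arm", "body": {
  "moves": [
    [[0, 0, 0.0004, 0, 0, 0, 0], [0, 0, 0.0008, 0, 0, 0, 0], [0, 0, 0.0008, 0, 0, 0, 0]]
  ]
}}

```text
clock: 18.55
position: [0.549, -0.0684, -0.015]
tool_rot: [-3.138, -0.0, 1.643]
force: [-10.0, 1.3, 6.0]
grip_width: -0.0
finger_force: 4.7
```

```bash
python3 -c "
from workcell import bot
o=bot.observe();print(o['force'],o['position'])"
```

```text
[-9.96333158  1.30801689  5.97632733] [ 0.54902484 -0.06841079 -0.01502841]
```

Position held and the force rose to 10 N, so the lever is solidly against the bar. A bit more preload, then a slow retreat.

Emit:
{"method": "move_arm", "body": {
  "moves": [
    [[0, 0, 0.0004, 0, 0, 0, 0], [0, 0, 0.0006, 0, 0, 0, 0], [0, 0, 0.0006, 0, 0, 0, 0]]
  ]
}}

```text
clock: 18.85
position: [0.5491, -0.0684, -0.0151]
tool_rot: [-3.137, -0.0, 1.643]
force: [-12.4, 1.5, 7.9]
grip_width: 0.0001
finger_force: 6.2
```

Emit:
{"method": "move_arm", "body": {
  "moves": [
    [[0, 0, -0.001, 0, 0, 0, 0], [0, 0, -0.002, 0, 0, 0, 0], [0, 0, -0.004, 0, 0, 0, 0], [0, 0, -0.012, 0, 0, 0, 0], [0, 0, -0.03, 0, 0, 0, 0]]
  ]
}}

```text
clock: 19.35
position: [0.5214, -0.0705, -0.0148]
tool_rot: [3.141, 0.0, 1.644]
force: [0.6, 0.1, 0.0]
grip_width: 0.0001
finger_force: 0.0
```

Emit:
{"method": "move_arm", "body": {
  "moves": [
    [[0, 0, -0.04, 0, 0, 0, 0], [0, 0, -0.08, -0.03, 0, 0, 0], [0, 0, -0.11, -0.07, 0, 0, 0], [0, 0, -0.11, -0.08, 0, 0, 0], [0, 0, -0.11, -0.08, 0, 0, 0]]
  ]
}}

```text
clock: 19.85
position: [0.4123, -0.0786, 0.0669]
tool_rot: [3.139, 0.0, 1.643]
force: [1.5, -0.7, 0.1]
grip_width: -0.0
finger_force: 0.0
```

```bash
python3 - <<'E'
from fit import *
t=bot.grab_frame("top")[:,:,::-1]; s=bot.grab_frame("scene")[:,:,::-1]
st=fr(.582,-.207,np.pi/2+.073)
def v(im,n,o):
    c=(255*(im[o[1]:o[1]+100,o[0]:o[0]+80]/255.)**.6).astype('uint8'); c=cv2.resize(c,None,fx=5,fy=5,interpolation=cv2.INTER_CUBIC)
    draw(c,n,st(np.array(box(30,175,-10,10,26,26))/1e3),o,5,(0,255,0)); draw(c,n,st(np.array(box(33,138,-30,-10,30,30))/1e3),o,5,(0,0,255));return c
cv2.imwrite("pics/z10.png",np.hstack([v(t,"top",(265,125)),v(s,"scene",(210,170))]))
E
```

```text
(no output)
```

View pics/z10.png

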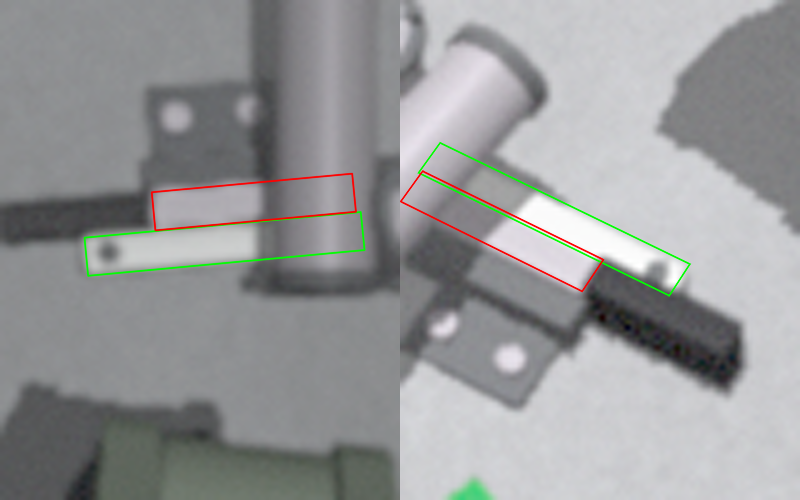

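The lever lies flush along the bar and the bar is flush on the stop and home. The robot is clear, so I hand in.

```bash
python3 -c "
from workcell import bot
print(bot.job_done())"
```

```text
the job is handed in; nothing more can be done
None
```

I've handed the job in (no verdict came back): in the last pictures the setting bar stands home and flush on the stop, the lever lies along it after a push of about 12 N, the arm is clear, and no move came near the elbow, bin or can.

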